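# Turn the pram wheel so its valve stem points straight up for the pump

## Task

Turn the pram wheel on its stand by gently pushing its spokes round with the fingertips until the valve is at the very bottom of the rim, so that its stem points straight up at the hub ready for the pump, and leave it standing still like that. Push only on the spokes, keeping off the freshly washed tyre and the valve stem, and grip or lift nothing. Leave the dispenser, tumbler, brush and saucer where they are.

Things in the scene. Friction and masses are not known exactly. Their poses are not given: they have to be found in the camera images.
- stand: dark steel wheel stand fixed to the shelf; origin on the shelf, 180 mm straight below the wheel's centre. x axis: level, along the axle from the open front of the wheel to its back; y: level, to the left for someone facing the front; z up. Base plate x -60 to 100, y +-135, 8 mm thick. Two splayed 20 mm tube legs stand wholly behind the wheel (x 45 to 65). The front (-x) is open.
- hub (a point): the wheel's centre, 180 mm above the shelf, axes as the stand's; the wheel turns in the stand's y-z plane through it. Hub 48 mm diameter, from x -34 to 34 mm; a 22 mm dome nut on the axle end reaches x = -44 mm. Rim: inner radius 99 mm, x -17 to 17 mm.
- wheel (a joint): wheel angle about the stand's x axis, rad; 0 or any whole turns = valve at the bottom, stem straight up. Pushing a spoke down on the left (+y) makes it fall, on the right makes it grow. Balanced, free to turn either way, stiff bearing (0.14 N m, 2 to 3 N at a spoke), stays where left. Starts with the valve 109 to 180 degrees from the bottom, either side.
- spokes: four light grey plastic spokes from hub to rim, pointing at 45, 135, 225, 315 degrees from this frame's z axis in its y-z plane; origin at the wheel's centre, frame turns with the wheel and equals the stand's at wheel angle 0. Bars 14 mm wide, 24 mm deep along the axle, dished to the front: x -31 to -7 mm at 55 mm radius, -24 to 0 mm at 90 mm radius.
- tyre: black air tyre of the wheel, 297 mm outer diameter, round section of 42 mm (x = -21 to 21 mm), inner radius 106 mm; origin at the wheel's centre, turns with the wheel
- stem: valve stem: straight round stub 8 to 12 mm thick (black base, brass end) on the inner face of the rim midway between two spokes, in the plane x = 0, pointing at the hub. Origin at its foot on the rim, 99 mm from the wheel's centre; z axis along the stem to its free end, 28 mm from the foot.
- dispenser: empty white plastic pump dispenser, 70 mm diameter, 162 mm tall, loose beside or behind the wheel; origin at the centre of its underside
- tumbler: glass tumbler, 74 mm diameter at the rim, 95 mm tall, loose beside or behind the wheel; origin at the centre of its underside
- brush: red plastic scrubbing brush, bristles down, 150 by 58 mm, 74 mm tall at its bow handle, long side along its x, loose in front of the wheel; origin at the centre of its underside
- saucer: white ceramic saucer with the valve's dust cap in it, 144 mm diameter, 17 mm tall, loose in front of the wheel; origin at the centre of its underside

How it is judged (in metres and radians):
On the way:
1. a fingertip pushes on a spoke (contact force between the fingers and spokes above 0.5 N), for 0.05 s.
At the end, for the whole second after the job is handed in: The valve stem points straight up to within 0.1 rad (about 6 degrees), the wheel is at rest (under 0.05 rad/s), and the dispenser, tumbler, brush and saucer are within 30 mm of where they started (angle between stem's own z axis and vertical below 0.1 rad and velocity of joint wheel between -0.05 and 0.05 rad/s and distance of each of dispenser, tumbler, brush, saucer from where it was at the start of the episode below 0.03 m); the robot touches nothing.
It fails at once if the robot presses on the tyre with more than 8 N (contact force between any of the fingers, the arm and tyre above 8 N).
It fails at once if the robot presses on the valve stem with more than 5 N (contact force between any of the fingers, the arm and stem above 5 N).
It fails at once if a spoke is gripped or forced (more than 60 N between fingers and spokes) (contact force between the fingers and spokes above 60 N).
It fails at once if the dispenser, tumbler, brush or saucer is lifted or moved by more than 30 mm (distance of any of dispenser, tumbler, brush, saucer from where it was at the start of the episode above 0.03 m).
It also fails if it takes over 48 s, if anything falls off the work surface, if the arm or the gripper's body presses on something with over 40 N, if the wrist force passes 120 N, or if a joint passes its speed limit or range.

## Robot

A 7-joint arm with a two-finger parallel gripper is mounted at the origin on the work surface. World frame = base frame: x ahead of the robot, y to its left, z up, the work surface at z = 0. Lengths are in m, angles in degrees, forces in N, time in s.
With the tool pointing down it reaches from about 0.35 to 0.9 m from the base axis. Payload 7.2 kg.
Tool frame: the origin (TCP) lies at the very end of the fingers, on their centre line; the grasp point (between the pads) lies 19 mm behind it; z points along the fingers, y is the line along which they close (so a half turn about z gives the same grasp; the last joint's range is limited). The gripper opens to 88 mm and grips with 3 to 60 N. Pads are 20 mm wide; open, the fingers measure 115 mm over their backs; the gripper's body (75 mm by 178 mm) begins 61 mm behind the grasp point.
Start: joints at [-71.116, 23.554, -0.728, 91.456, 0.321, 64.991, -4.71], TCP at [0.242, 0.576, 0.223] pointing down, gripper open.
Joint ranges: [-169.25, 169.25], [-16.82, 113.86], [-84.01, 82.57], [7.8, 145.47], [-59.2, 239.2], [7.22, 106.19], [-163.78, 163.78]. Speed limits (degrees/s): [136.94, 136.94, 172.46, 172.46, 180, 180, 180].

## Interface

Orientations are given as a 3x3 rotation matrix whose columns are the frame's x, y, z axes.
In Python, from workcell import * gives the robot as it stands. The module is installed in compiled form; this text tells all that it offers.
- The arm moves only by the tool servo_tool, never from a script. Its argument "plan" is a list of rows, each a list of 5 numbers: the shift along the tool's x, y, z in cm, then the turn about the tool's z in degrees, then the closure, from -1 (fully open) to 1 (shut). A call has 1 to 5 rows; each row is the pose to reach, as a shift and turn from the pose commanded when the call began, along the tool's axes at that moment; what a row does not reach only later rows make up. A row lasts 1/10 s, in which the tool goes at most 50 mm and 8.59 degrees, less where a joint would pass 70% of its speed; a pose out of reach is approached as far as the arm can. A call with a gripper value outside its range is refused whole. The fingers move at their own pace and stop on an object; "force" is the grip in N (left out, the last holds). Time passes only in rows, so rows that repeat a pose let the fingers close. It gives the time, the measured TCP pose, the force, the opening and the grip force at its end, in the units of the state.
- sense(): the state, without advancing time (a new reading comes with each control period).
- grab_frame(name): name is "scene" or "top" or "wrist"; returns the picture (480x640x3 uint8, blue, green, red); there is no depth.
- camera_params(name): a dict with "mtx" (3x3 intrinsics, pixels), "R" (3x3) and "t" (3): a world point X has camera coordinates R X + t. Camera axes: x right, y down, z forward; pixel columns grow to the right and rows downward; lengths in m; the calibration is good to about 2 mm. A picture is of the moment at which its call begins: read the wrist's pose just before it. camera_params takes no time and is no camera call; for the wrist camera it gives the pose at the moment of the call.
- job_done(): hands the job in; it is judged then, once.
Trained networks look in the newest picture that a camera, given by its name, has taken for a name from the list of things; names that differ only in an ending like _2 or _b are one class to them, and where a whole thing is asked for, a point or a joint stands for the part that bears it (a point fixed in the world has none). Each returns a list of dicts, best first, with "p" (0 to 1); they miss things now and then, are a little off and sometimes report something else, mostly with a low value. They report only what shows in the picture. A call takes as long as a camera call.
- search_frame(camera, name): "position" ([column, row] in pixels, amid what is visible of it).
The state is a dict: "time_s": time; "q": joint angles; "qd": joint speeds; "tau": joint torques, N m; "eef_pos": TCP position; "orientation": TCP orientation; "wrist_force": force on the tool from outside, world axes, zero at the start; "moment": the same for the moment, N m; "grip_width": finger opening in m; "gripper_force": force on a finger pad.
Only numpy, scipy, OpenCV 4.12 (cv2) and the standard library are available. Lean on these libraries where they do the work, as an engineer would, in place of code of your own. Each camera call takes 0.05 s, during which the arm holds its last target. There are 200 camera calls.

## Working session

There is one attempt and no reset: what is moved stays moved. The work goes in short steps, Python scripts to look and compute and a tool call to move; the robot and the scene stay as the last step left them, time stands still between calls to the robot, and variables do not carry over. Pictures are saved under pics/ and viewed, at most 10 in all, crops included, and the job is handed in when it is done.

Besides the shell and the picture viewer there is one more tool, called after ">>>" as name(argument=value, ...), one argument or row to a line, values as JSON. servo_tool: Moves the arm, as the interface text tells. Its arguments: {"type":"object","properties":{"plan":{"type":"array","items":{"type":"array","items":{"type":"number"}}},"force":{"type":"number"}},"required":["plan"]}

```bash
mkdir -p pics
python3 - <<'E'
from workcell import *
import cv2,numpy as np
s=sense();print(s['time_s'],s['eef_pos'],np.round(s['orientation'],3).tolist(),s['grip_width'])
ims=[]
for c in("scene","top","wrist"):
    im=grab_frame(c);cv2.imwrite(f'pics/{c}0.png',im)
    p=camera_params(c);print(c,np.round(p['mtx'],1).tolist(),np.round(p['R'],4).tolist(),np.round(p['t'],4).tolist())
    for n in("hub","stem","wheel","spokes","stand","tyre","dispenser","tumbler","brush","saucer"):
        r=search_frame(c,n);print(c,n,[(np.round(d['position']).tolist(),round(d['p'],2)) for d in r[:4]])
print(sense()['time_s'])
E
```

```text
0.0 [0.24196541 0.57574205 0.22182997] [[-0.922, 0.387, -0.0], [0.387, 0.922, -0.001], [-0.0, -0.002, -1.0]] 0.08787098376117215
scene [[596.6, 0.0, 313.3], [0.0, 596.6, 243.3], [0.0, 0.0, 1.0]] [[0.7043, 0.7098, 0.011], [0.5768, -0.5631, -0.5917], [-0.4138, 0.4231, -0.8061]] [-0.3984, -0.2748, 1.569]
scene hub [([250.0, 240.0], 0.7)]
scene stem []
scene wheel [([255.0, 200.0], 0.73), ([347.0, 263.0], 0.47)]
scene spokes [([266.0, 192.0], 0.62)]
scene stand []
scene tyre [([253.0, 199.0], 0.8), ([254.0, 201.0], 0.17)]
scene dispenser [([189.0, 286.0], 0.69), ([267.0, 194.0], 0.22)]
scene tumbler [([246.0, 350.0], 0.62)]
scene brush [([334.0, 186.0], 0.96)]
scene saucer [([350.0, 264.0], 0.79)]
top [[436.5, 0.0, 322.9], [0.0, 436.5, 240.9], [0.0, 0.0, 1.0]] [[-0.0367, -0.9993, -0.0004], [-0.972, 0.0357, -0.2323], [0.2321, -0.0082, -0.9727]] [-0.0349, 0.5941, 0.8805]
top hub [([332.0, 314.0], 0.92), ([323.0, 299.0], 0.37), ([212.0, 321.0], 0.35)]
top stem []
top wheel [([323.0, 300.0], 0.67)]
top spokes [([417.0, 219.0], 0.51), ([323.0, 297.0], 0.33)]
top stand [([332.0, 312.0], 0.67), ([320.0, 300.0], 0.65)]
top tyre [([322.0, 302.0], 0.61)]
top dispenser [([411.0, 305.0], 0.65)]
top tumbler [([415.0, 220.0], 0.92), ([416.0, 304.0], 0.28)]
top brush [([214.0, 319.0], 0.67), ([331.0, 313.0], 0.4)]
top saucer [([273.0, 231.0], 0.91)]
wrist [[365.4, 0.0, 309.5], [0.0, 365.4, 240.8], [0.0, 0.0, 1.0]] [[0.388, 0.9217, 0.001], [0.8782, -0.37, 0.3031], [0.2797, -0.1167, -0.953]] [-0.6259, -0.0366, 0.3921]
wrist hub []
wrist stem []
wrist wheel []
wrist spokes []
wrist stand []
wrist tyre []
wrist dispenser []
wrist tumbler []
wrist brush []
wrist saucer []
1.65
```

View pics/scene0.png

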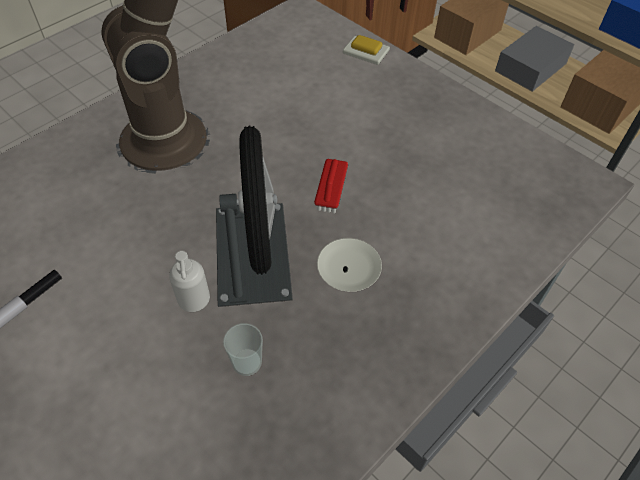

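View pics/top0.png

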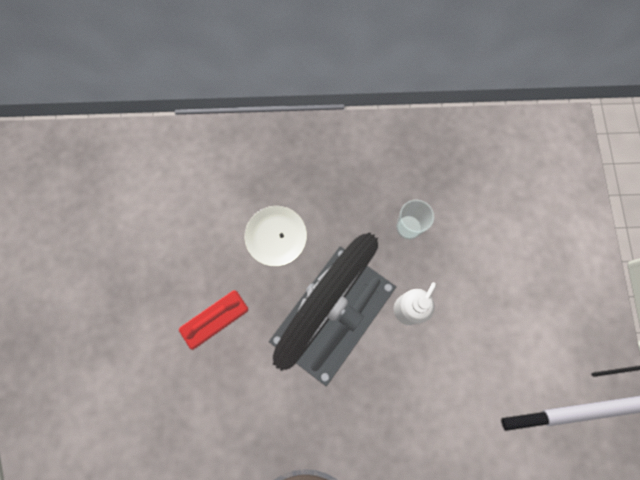

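The pictures show the plate corners in the top view at about (341,248), (395,287), (326,384) and (270,342). The wheel's open front faces up-left there, towards the saucer (275,236) and brush (214,319). I'll fit the stand pose next.

```bash
cat > h.py <<'E'
import cv2,numpy as np
from workcell import *
def proj(c,X,p=None):
    p=p or camera_params(c);X=np.atleast_2d(X)@p['R'].T+p['t'];u=X@p['mtx'].T
    return u[:,:2]/u[:,2:]
def ray(c,uv,z,p=None):
    p=p or camera_params(c);d=p['R'].T@np.linalg.solve(p['mtx'],[*uv,1]);o=-p['R'].T@p['t']
    return o+d*(z-o[2])/d[2]
E
python3 - <<'E'
from h import *
im=cv2.imread('pics/top0.png')
P=np.array([ray('top',u,.008) for u in[(341,248),(395,287),(326,384),(270,342)]])
print(P.round(4)); # local (-60,-135)?,...
loc=np.array([[-.06,-.135],[.1,-.135],[.1,.135],[-.06,.135]])
# which sign of y: front = -x; y left for someone facing the front
from scipy.optimize import least_squares
def f(v):
    c,s=np.cos(v[2]),np.sin(v[2]);return ((loc@np.array([[c,s],[-s,c]])+v[:2])-P[:,:2]).ravel()
for a in(0,-2):
    r=least_squares(f,[.45,0,a]);print(r.x,np.degrees(r.x[2]),r.fun.round(4),r.cost)
s=sense();p=camera_params('wrist');o=-p['R'].T@p['t'];print('cam in tool',s['orientation'].T@(o-s['eef_pos']))
for n,u,z in(('disp',(411,305),.08),('tum',(415,220),.045),('brush',(214,319),.05),('sauc',(275,236),.01)):print(n,ray('top',u,z).round(3))
a=cv2.resize(im[210:410,180:450],None,fx=2.9,fy=2.9,interpolation=2)
cv2.imwrite('pics/crop0.png',a)
b=cv2.imread('pics/scene0.png')[110:320,180:320];cv2.imwrite('pics/crop1.png',cv2.resize(b,None,fx=2.8,fy=2.8,interpolation=2))
E
```

```text
[[ 0.5888 -0.0984  0.008 ]
 [ 0.4939 -0.2165  0.008 ]
 [ 0.2902 -0.0522  0.008 ]
 [ 0.3828  0.0677  0.008 ]]
[ 0.42625187 -0.09032938  0.88652382] 50.79407305575785 [-0.0958 -0.1238  0.1002  0.1183  0.0947  0.1247 -0.0991 -0.1192] 0.04853209746879573
[ 0.42625216 -0.09032962  0.88654286] 50.79516438100333 [-0.0958 -0.1238  0.1002  0.1183  0.0947  0.1247 -0.0991 -0.1192] 0.04853209741861916
cam in tool [ 0.08358722  0.00055813 -0.16267751]
disp [ 0.446 -0.235  0.08 ]
tum [ 0.639 -0.267  0.045]
brush [0.435 0.182 0.05 ]
sauc [0.623 0.054 0.01 ]
```

View pics/crop0.png

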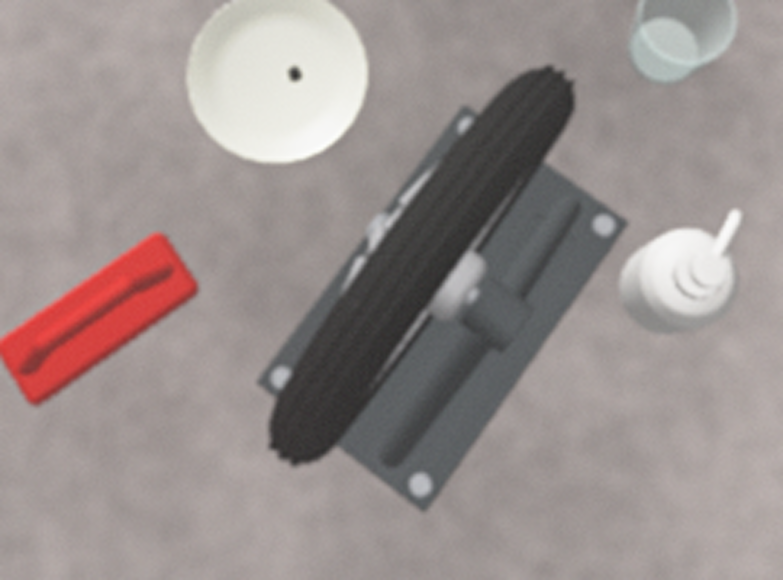

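View pics/crop1.png

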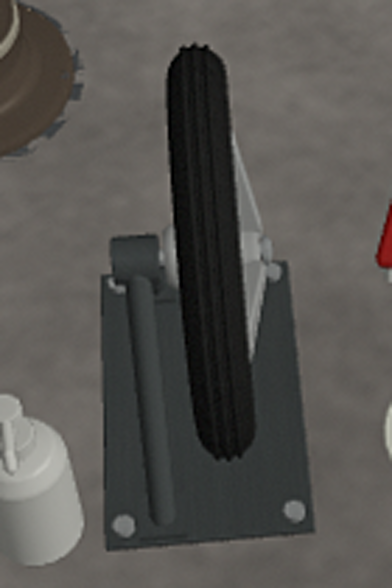

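```bash
cat >> h.py <<'E'
from scipy.optimize import least_squares
P=np.array([ray('top',u,.008) for u in[(341,248),(396,287),(326,384.5),(270,342)]])
loc=np.array([[-.06,.135],[.1,.135],[.1,-.135],[-.06,-.135]])
def rot(a):c,s=np.cos(a),np.sin(a);return np.array([[c,-s],[s,c]])
try: H=np.load('stand.npy')
except Exception:
    H=least_squares(lambda v:((loc@rot(v[2]).T+v[:2])-P[:,:2]).ravel(),[.45,0,-2.2]).x;np.save('stand.npy',H)
def W(X):  # stand frame -> world
    X=np.atleast_2d(X).astype(float);return np.c_[X[:,:2]@rot(H[2]).T+H[:2],X[:,2]]
def S(X):
    X=np.atleast_2d(X);return np.c_[(X[:,:2]-H[:2])@rot(H[2]),X[:,2]]
def delta(target):  # stand-frame TCP target -> shift in tool axes, cm, turn
    s=sense();R=s['orientation'];d=R.T@(W(target)[0]-s['eef_pos'])*100
    y=-np.r_[rot(H[2])[:,0],0];ty=R.T@y
    return d.round(2),'turn',np.degrees(np.arctan2(-ty[0],ty[1])).round(2)
E
python3 - <<'E'
from h import *
print(H,np.degrees(H[2]),((loc@rot(H[2]).T+H[:2])-P[:,:2]).round(4).tolist())
print(proj('top',W([[-.044,0,.18],[.034,0,.18],[0,0,.3285]])),proj('scene',W([[-.044,0,.18],[0,0,.3285],[0,.1485,.18],[0,-.1485,.18]])))
print(delta([-.22,0,.40]),W([-.22,0,.4]))
E
```

```text
[ 0.4511453  -0.05979852 -2.24776042] -128.78718563497955 [[0.0052, 0.0008], [-0.0, -0.0036], [-0.0059, -0.001], [0.0007, 0.0039]]
[[308.49430946 286.89679532]
 [342.17686601 312.06144951]
 [328.31536552 291.44162987]] [[275.33292221 198.69384934]
 [248.05404875 147.54340248]
 [257.28525741 260.12834021]
 [250.58665751 148.43477435]]
(array([-49.97, -29.39, -17.74]), 'turn', np.float64(15.99)) [[0.58895979 0.11168666 0.4       ]]
```

>>> servo_tool(
  plan=[
    [-3,-2,-4,0,-1],
    [-7,-4,-7,0,-1],
    [-11,-6.5,-9,0,-1],
    [-15,-9,-11,0,-1],
    [-19,-11,-13,0,-1],
  ],
)

```text
time_s: 2.15
eef_pos: [0.3701, 0.4057, 0.3502]
orientation: [[-0.922, 0.387, 0.0], [0.387, 0.922, 0.001], [0.0, 0.001, -1.0]]
wrist_force: [0.3, -0.1, -0.2]
grip_width: 0.0874
gripper_force: 0.0
```

>>> servo_tool(
  plan=[
    [-4,-2.4,-1,0,-1],
    [-8,-4.8,-2,0,-1],
    [-12,-7,-3,0,-1],
    [-16,-9.5,-4,0,-1],
    [-20,-12,-4.5,0,-1],
  ],
)

```text
time_s: 2.65
eef_pos: [0.5084, 0.2177, 0.3953]
orientation: [[-0.922, 0.387, 0.001], [0.387, 0.922, 0.001], [-0.001, 0.002, -1.0]]
wrist_force: [-0.1, 1.1, -1.0]
grip_width: 0.0879
gripper_force: 0.0
```

>>> servo_tool(
  plan=[
    [-4,-2.2,0,5,-1],
    [-8,-4.5,0,11,-1],
    [-11,-6.4,0,16,-1],
    [-11,-6.4,0,16,-1],
  ],
)

```text
time_s: 3.05
eef_pos: [0.5861, 0.1117, 0.3939]
orientation: [[-0.773, 0.635, 0.001], [0.635, 0.773, -0.003], [-0.002, -0.002, -1.0]]
wrist_force: [-0.2, -0.0, 1.0]
grip_width: 0.0882
gripper_force: 0.0
```

Run:
```python
from h import *
s=sense();p=camera_params('wrist');np.savez('w1.npz',**p)
print(S(s['eef_pos']).round(4),s['time_s'],s['q'].round(0) if hasattr(s['q'],'round') else s['q'],s['wrist_force'])
im=grab_frame('wrist');cv2.imwrite('pics/w1.png',im)
for n in("hub","stem","spokes","tyre"):
    print(n,[(np.round(d['position']).tolist(),round(d['p'],2)) for d in search_frame('wrist',n)[:4]])
print(proj('wrist',W([[-.044,0,.18],[-.021,0,.307],[-.021,.127,.18],[-.021,-.127,.18],[-.021,0,.053]]),p).round())
```

```text
[[-0.2183 -0.0023  0.3939]] 3.05 [-31.  16.  21.  81.  -5.  84.  40.] [-0.16499809 -0.02776159  1.022555  ]
hub [([93.0, 194.0], 0.72)]
stem [([64.0, 156.0], 0.63), ([284.0, 58.0], 0.16)]
spokes [([116.0, 211.0], 0.59)]
tyre [([36.0, 197.0], 0.76), ([72.0, 206.0], 0.57), ([118.0, 212.0], 0.25)]
[[144. 212.]
 [ 36. 252.]
 [140. 319.]
 [100.  81.]
 [167. 191.]]
```

View pics/w1.png

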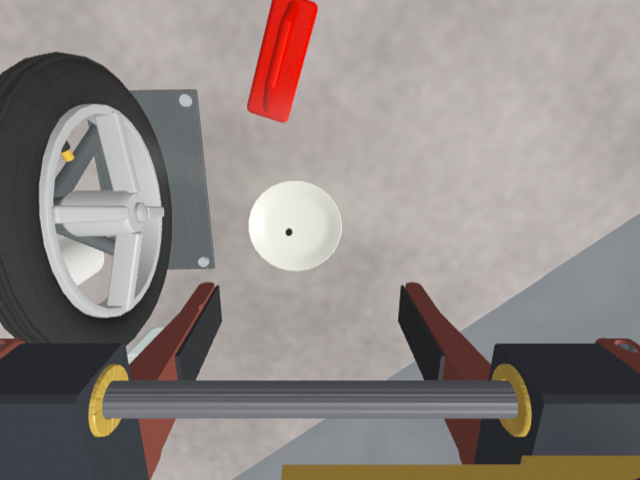

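The stem's brass end shows at (66,155) and the nut at (144,212), matching the prediction. The front plate corners are at (197,90) and (214,268), and the spokes are clearly visible. I'll fit the angle and refine the pose.

```bash
cat >> h.py <<'E'
def rp(th,r,phi,x): # point on wheel: phi from wheel z axis toward -y (rotation about +x), in stand frame
    a=th+phi;return [x,-r*np.sin(a),.18+r*np.cos(a)]
def fitth(uv,p,r=.075):
    T=np.radians(np.arange(-180,180,.25));q=proj('wrist',W([rp(t,r,np.pi,0) for t in T]),p)
    d=np.hypot(*(q-uv).T);i=d.argmin();return np.degrees(T[i]),d[i]
def draw(im,th,p):
    im=im.copy()
    for k in range(4):
        a=np.radians(45+90*k)
        q=proj('wrist',W([rp(th,.03,a,-.036),rp(th,.09,a,-.024)]),p);cv2.line(im,*[tuple(int(v) for v in e) for e in q],(0,0,255),1)
    for r,x,c in((.127,-.021,(0,255,0)),(.099,-.017,(255,0,0)),(.011,-.044,(0,255,255))):
        q=proj('wrist',W([rp(0,r,t,x) for t in np.linspace(0,6.28,60)]),p);cv2.polylines(im,[q.astype(int)],True,c,1)
    q=proj('wrist',W([rp(th,.099,np.pi,0),rp(th,.071,np.pi,0)]),p);cv2.line(im,*[tuple(int(v) for v in e) for e in q],(255,0,255),1)
    return im
E
python3 - <<'E'
from h import *
import h
p=dict(np.load('w1.npz'));im=cv2.imread('pics/w1.png')
L=np.array([[-.06,-.135,.008],[-.06,.135,.008],[-.044,0,.18]]);uv=np.array([[197,90],[214,268],[141,212]])
def f(v):
    h.H=v;return np.r_[(proj('wrist',W(L),p)-uv).ravel(),(W(np.c_[loc,[.008]*4])-P)[:,:2].ravel()/.004]
H0=H.copy();r=least_squares(f,H0);print(H0,r.x,r.fun.round(1))
h.H=r.x;np.save('stand.npy',r.x)
t,d=fitth((67,155),p);print(t,d)
g=draw(im,np.radians(t),p)
cv2.imwrite('pics/w1d.png',cv2.resize(g[30:370,0:260],None,fx=1.76,fy=1.76))
E
```

```text
[ 0.4511453  -0.05979852 -2.24776042] [ 0.45132313 -0.0598605  -2.25334119] [-2.1 -1.2 -2.1  1.1  3.   0.1  1.3 -0.  -0.2 -1.  -1.4 -0.   0.4  1. ]
-122.50000000000001 1.859628873158654
```

View pics/w1d.png

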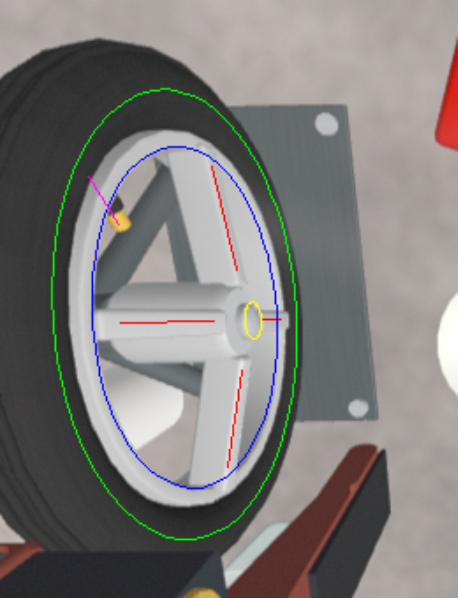

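The overlay lies on the rim, spokes and stem, so the wheel angle is about -122°. The uppermost spoke is about 12° past vertical. I'll straddle the tyre from above, with the front finger in front of it, and touch the spoke's face lightly as a depth datum.

Run:
```python
from h import *
print(delta([-.002,-.017,.394]),S(sense()['eef_pos']))
```

```text
(array([  0.84, -22.03,  -0.  ]), 'turn', np.float64(0.49)) [[-0.22234861 -0.01053271  0.3940639 ]]
```

>>> servo_tool(
  plan=[
    [0.2,-5,0,0.5,-1],
    [0.4,-10,0,0.5,-1],
    [0.6,-15,0,0.5,-1],
    [0.8,-19,0,0.5,-1],
    [0.8,-22,0,0.5,-1],
  ],
)

```text
time_s: 3.8
eef_pos: [0.438, -0.0496, 0.3946]
orientation: [[-0.775, 0.632, 0.001], [0.632, 0.775, 0.001], [-0.0, 0.002, -1.0]]
wrist_force: [0.6, -0.5, -0.3]
grip_width: 0.0878
gripper_force: 0.0
```

>>> servo_tool(
  plan=[
    [0,0,3,0,-1],
    [0,0,6,0,-1],
    [0,0,8,0,-1],
    [0,0,8,0,-1],
  ],
)

```text
time_s: 4.2
eef_pos: [0.4384, -0.0476, 0.3122]
orientation: [[-0.776, 0.631, -0.003], [0.631, 0.776, -0.0], [0.003, -0.002, -1.0]]
wrist_force: [-0.5, -0.0, 0.4]
grip_width: 0.088
gripper_force: 0.0
```

Run:
```python
from h import *
s=sense();p=camera_params('wrist');np.savez('w2.npz',**p);print(S(s['eef_pos']),s['time_s'],s['wrist_force'],delta([-.002,-.017,.26]))
im=grab_frame('wrist')
cv2.imwrite('pics/w2.png',draw(im,np.radians(-122.5),p))
```

```text
[[-0.001323   -0.01773444  0.31224042]] 4.2 [-0.45304056 -0.02854351  0.38301589] (array([-0.09,  0.08,  5.22]), 'turn', np.float64(-0.03))
```

View pics/w2.png

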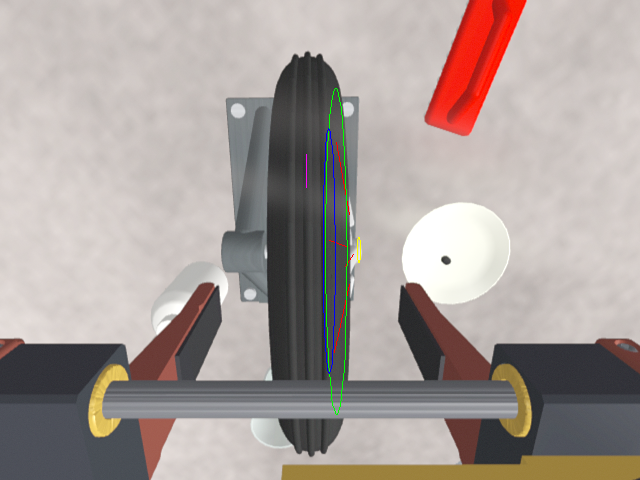

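The tyre sits centred between the open fingers (columns 270–350, fingers at about 215 and 402), and the model edges agree. Now down and slowly in towards the spoke.

>>> servo_tool(
  plan=[
    [0,0,2.5,0,-1],
    [0,-0.3,4.5,0,-1],
    [0,-0.8,5.2,0,-1],
    [0,-1.3,5.2,0,-1],
    [0,-1.3,5.2,0,-1],
  ],
)

```text
time_s: 4.75
eef_pos: [0.432, -0.0594, 0.2634]
orientation: [[-0.774, 0.634, 0.002], [0.634, 0.774, 0.0], [-0.001, 0.001, -1.0]]
wrist_force: [-0.4, 0.3, -0.2]
grip_width: 0.0877
gripper_force: 0.0
```

>>> servo_tool(
  plan=[
    [0,-0.15,0,0,-1],
    [0,-0.25,0,0,-1],
    [0,-0.25,0,0,-1],
  ],
)

```text
time_s: 5.05
eef_pos: [0.4304, -0.0608, 0.2625]
orientation: [[-0.774, 0.633, 0.001], [0.633, 0.774, 0.0], [-0.001, 0.001, -1.0]]
wrist_force: [0.4, -0.3, -0.6]
grip_width: 0.0877
gripper_force: 0.0
```

>>> servo_tool(
  plan=[
    [0,-0.1,0,0,-1],
    [0,-0.1,0,0,-1],
  ],
)

```text
time_s: 5.25
eef_pos: [0.4295, -0.0616, 0.2621]
orientation: [[-0.774, 0.633, 0.0], [0.633, 0.774, 0.0], [-0.0, 0.0, -1.0]]
wrist_force: [0.1, 0.2, 0.3]
grip_width: 0.088
gripper_force: 0.0
```

>>> servo_tool(
  plan=[
    [0,-0.1,0,0,-1],
    [0,-0.1,0,0,-1],
  ],
)

```text
time_s: 5.45
eef_pos: [0.4288, -0.0625, 0.262]
orientation: [[-0.774, 0.633, -0.0], [0.633, 0.774, -0.0], [0.0, -0.0, -1.0]]
wrist_force: [-0.0, 0.7, 0.1]
grip_width: 0.0881
gripper_force: 0.0
```

>>> servo_tool(
  plan=[
    [0,-0.1,0,0,-1],
    [0,-0.1,0,0,-1],
  ],
)

```text
time_s: 5.65
eef_pos: [0.4282, -0.0632, 0.262]
orientation: [[-0.774, 0.633, -0.0], [0.633, 0.774, 0.0], [0.0, 0.0, -1.0]]
wrist_force: [-0.3, -0.2, 0.3]
grip_width: 0.0878
gripper_force: 0.1
```

>>> servo_tool(
  plan=[
    [0,-0.1,0,0,-1],
    [0,-0.1,0,0,-1],
  ],
)

```text
time_s: 5.85
eef_pos: [0.428, -0.0635, 0.2621]
orientation: [[-0.774, 0.633, 0.001], [0.633, 0.774, 0.001], [-0.0, 0.001, -1.0]]
wrist_force: [2.1, 2.1, -0.3]
grip_width: 0.0877
gripper_force: 1.4
```

Run:
```python
from h import *
s=sense();print(S(s['eef_pos']),s['time_s'],s['wrist_force'],(s['wrist_force'][:2])@rot(H[2]),s['moment'],s['gripper_force'])
```

```text
[[ 0.01751707 -0.015837    0.26209256]] 5.85 [ 2.12795629  2.08144953 -0.33626824] [-2.95739298  0.33831475] [ 0.44528801 -0.47913321 -0.00259149] 1.3566580721817445
```

Contact is confirmed: 3 N on the spoke's front face, so my x is about 1.1 mm off. Next I back off and go to the +y side of that spoke.

>>> servo_tool(
  plan=[
    [0,0.5,0,0,-1],
    [-1.2,0.5,0,0,-1],
    [-2.4,0.5,0,0,-1],
    [-2.4,0.5,0,0,-1],
    [-2.4,0.5,0,0,-1],
  ],
)

```text
time_s: 6.35
eef_pos: [0.4494, -0.0758, 0.2618]
orientation: [[-0.773, 0.634, -0.001], [0.634, 0.773, -0.001], [0.0, -0.001, -1.0]]
wrist_force: [-0.4, -0.5, 0.8]
grip_width: 0.0879
gripper_force: 0.0
```

Run:
```python
from h import *
s=sense();print(S(s['eef_pos']),s['time_s'],s['wrist_force'],delta([.021,.007,.2525]))
```

```text
[[0.01355762 0.00858528 0.26177076]] 6.35 [-0.35489511 -0.49061963  0.80245465] (array([ 0.15, -0.74,  0.93]), 'turn', np.float64(-0.26))
```

>>> servo_tool(
  plan=[
    [0,-0.4,0.5,0,-1],
    [0,-0.75,0.9,0,-1],
    [0,-0.75,0.9,0,-1],
  ],
)

```text
time_s: 6.65
eef_pos: [0.4438, -0.0813, 0.2525]
orientation: [[-0.774, 0.634, -0.001], [0.634, 0.774, 0.0], [0.001, -0.0, -1.0]]
wrist_force: [0.2, -0.3, 0.6]
grip_width: 0.0874
gripper_force: 0.0
```

Run:
```python
from h import *
s=sense();print(S(s['eef_pos']),s['time_s'],s['wrist_force'],(s['wrist_force'][:2])@rot(H[2]),s['gripper_force'])
```

```text
[[0.02134852 0.00769631 0.25246383]] 6.65 [ 0.23860713 -0.31742138  0.59060782] [0.0958033 0.3853718] 0.0
```

>>> servo_tool(
  plan=[
    [0.7,0,0,0,-1],
    [1.4,0,0,0,-1],
    [2.1,0,0,0,-1],
    [2.8,0,0,0,-1],
  ],
)

```text
time_s: 7.05
eef_pos: [0.4226, -0.0628, 0.2533]
orientation: [[-0.774, 0.633, 0.001], [0.633, 0.774, 0.0], [-0.0, 0.001, -1.0]]
wrist_force: [2.2, -1.8, -0.2]
grip_width: 0.0878
gripper_force: 0.9
```

Run:
```python
from h import *
s=sense();print(S(s['eef_pos']),s['time_s'],(s['wrist_force'][:2])@rot(H[2]),s['wrist_force'],s['gripper_force'])
```

```text
[[ 0.0203726  -0.02045471  0.25326446]] 7.05 [0.06529854 2.84977487] [ 2.17015149 -1.84822163 -0.23271049] 0.8745570620521903
```

The push is working at 2.9 N. I'll finish the stroke a little faster so the wheel coasts slightly.

>>> servo_tool(
  plan=[
    [1,0,0.1,0,-1],
    [3.2,0,0.1,0,-1],
    [3.2,0,0.1,0,-1],
    [0,0.3,-0.5,0,-1],
    [-2,0.5,-1,0,-1],
  ],
)

```text
time_s: 7.55
eef_pos: [0.4424, -0.0724, 0.2635]
orientation: [[-0.775, 0.632, 0.001], [0.632, 0.775, 0.0], [-0.0, 0.001, -1.0]]
wrist_force: [0.4, -0.1, 0.7]
grip_width: 0.0878
gripper_force: 0.0
```

Run:
```python
from h import *
s=sense();p=camera_params('wrist');print(S(s['eef_pos']),s['time_s'],s['wrist_force'])
im=grab_frame('wrist')
for t in(-110,-100,-95,-85,-80,-60):print(t,proj('wrist',W([rp(np.radians(t),.09,np.radians(a),-.02) for a in(45,135,225)]),p).round().tolist())
cv2.imwrite('pics/w3.png',draw(im,np.radians(-88),p))
```

```text
[[0.01533872 0.00098736 0.26351717]] 7.55 [ 0.35371991 -0.07979806  0.68482896]
-110 [[361.0, 378.0], [384.0, 225.0], [356.0, 126.0]]
-100 [[364.0, 382.0], [382.0, 193.0], [353.0, 137.0]]
-95 [[366.0, 383.0], [381.0, 179.0], [352.0, 143.0]]
-85 [[370.0, 379.0], [378.0, 153.0], [350.0, 156.0]]
-80 [[371.0, 376.0], [376.0, 143.0], [349.0, 163.0]]
-60 [[379.0, 346.0], [369.0, 117.0], [347.0, 193.0]]
```

View pics/w3.png

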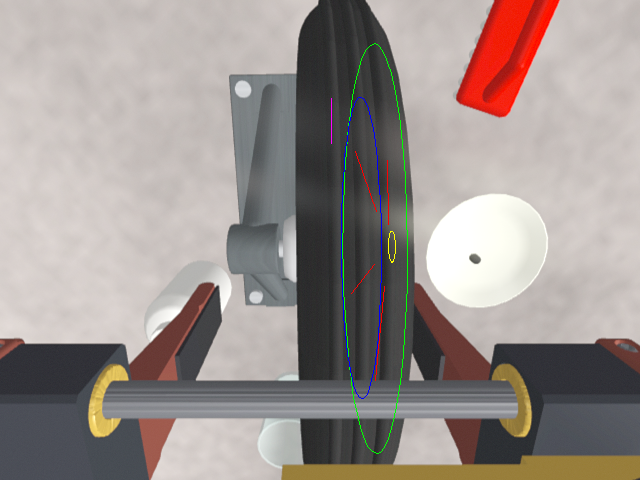

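The straddle view hides the spokes behind the tyre, so I'll back out to the front viewpoint to read the angle.

>>> servo_tool(
  plan=[
    [0,0.2,-4,0,-1],
    [0,0.2,-8,0,-1],
    [0,2,-11,0,-1],
    [0,6.5,-13,0,-1],
    [0,11.5,-13,0,-1],
  ],
)

```text
time_s: 8.1
eef_pos: [0.5156, 0.0172, 0.3966]
orientation: [[-0.773, 0.635, 0.005], [0.635, 0.773, 0.002], [-0.003, 0.005, -1.0]]
wrist_force: [0.7, -1.0, -0.1]
grip_width: 0.0879
gripper_force: 0.0
```

>>> servo_tool(
  plan=[
    [0,4,0,0,-1],
    [0,8,0,0,-1],
    [0,10,0,0,-1],
    [0,10,0,0,-1],
  ],
)

```text
time_s: 8.5
eef_pos: [0.5781, 0.0978, 0.3912]
orientation: [[-0.777, 0.63, -0.003], [0.63, 0.777, -0.0], [0.002, -0.002, -1.0]]
wrist_force: [-0.5, 0.3, -0.5]
grip_width: 0.0879
gripper_force: 0.0
```

```bash
cat > look.py <<'E'
from h import *
import sys
s=sense();p=camera_params('wrist');print(S(s['eef_pos']),s['time_s'])
im=grab_frame('wrist');cv2.imwrite('pics/raw%s.png'%sys.argv[1],im);np.savez('p%s.npz'%sys.argv[1],**p)
print([(np.round(d['position']).tolist(),round(d['p'],2)) for d in search_frame('wrist','stem')[:3]])
m=cv2.inRange(cv2.cvtColor(im,cv2.COLOR_BGR2HSV),(15,120,120),(32,255,255))[0:335,0:230]
n,l,st,c=cv2.connectedComponentsWithStats(m)
for i in range(1,n):
    if st[i,4]>8:print('brass',c[i].round(1),st[i,4],fitth(c[i],p))
cv2.imwrite('pics/look%s.png'%sys.argv[1],cv2.resize(draw(im,np.radians(float(sys.argv[2])),p)[30:370,0:260],None,fx=1.76,fy=1.76))
E
python3 look.py 3 -85
```

```text
[[-0.20230276 -0.00111074  0.39115144]] 8.5
[([105.0, 127.0], 0.77)]
brass [106.9 134.4] 106 (np.float64(-85.5), np.float64(1.202215497658403))
```

View pics/look3.png

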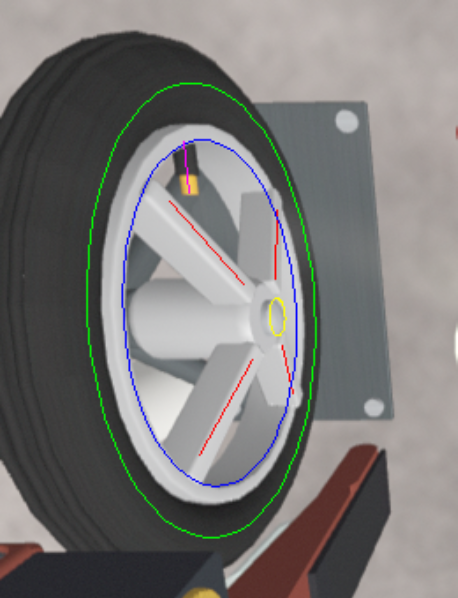

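The angle is now about -85.5°, with the stem seen at (107,134), and the next spoke stands about 40° left of the top. I'll go round to its outer side.

Run:
```python
from h import *
print(delta([.012,.092,.391]))
```

```text
(array([ -9.2 , -21.06,   0.17]), 'turn', np.float64(-0.17))
```

>>> servo_tool(
  plan=[
    [-2,-4.5,0,0,-1],
    [-4,-9,0,0,-1],
    [-6,-13.5,0,0,-1],
    [-8,-18,0,0,-1],
    [-9.2,-21,0,0,-1],
  ],
)

```text
time_s: 9.1
eef_pos: [0.513, -0.1316, 0.394]
orientation: [[-0.77, 0.638, 0.001], [0.638, 0.77, -0.0], [-0.001, 0.001, -1.0]]
wrist_force: [0.6, -0.3, 0.6]
grip_width: 0.0878
gripper_force: 0.0
```

>>> servo_tool(
  plan=[
    [0,0,4,0,-1],
    [0,0,8,0,-1],
    [0,0,11,0,-1],
    [0,0,12,0,-1],
    [0,0,12,0,-1],
  ],
)

```text
time_s: 9.6
eef_pos: [0.5147, -0.127, 0.2727]
orientation: [[-0.773, 0.634, -0.002], [0.634, 0.773, 0.0], [0.001, -0.001, -1.0]]
wrist_force: [0.2, -0.5, 0.5]
grip_width: 0.0877
gripper_force: 0.0
```

Run:
```python
from h import *
s=sense();print(S(s['eef_pos']),s['time_s'],s['wrist_force'],delta([.021,.090,.2445]))
```

```text
[[0.01214153 0.09157013 0.2727492 ]] 9.6 [ 0.24482364 -0.47371625  0.5222759 ] (array([ 0.15, -0.88,  2.83]), 'turn', np.float64(-0.26))
```

>>> servo_tool(
  plan=[
    [0,0,1.5,0,-1],
    [0,0,2.8,0,-1],
    [0,-0.5,2.8,0,-1],
    [0,-0.9,2.8,0,-1],
    [0,-0.9,2.8,0,-1],
  ],
)

```text
time_s: 10.1
eef_pos: [0.5102, -0.134, 0.2459]
orientation: [[-0.773, 0.634, 0.001], [0.634, 0.773, 0.0], [-0.001, 0.001, -1.0]]
wrist_force: [-0.6, 0.7, -0.3]
grip_width: 0.0876
gripper_force: 0.0
```

>>> servo_tool(
  plan=[
    [0.6,0,0,0,-1],
    [1.2,0,-0.05,0,-1],
    [1.8,0,-0.2,0,-1],
    [1.8,0,-0.2,0,-1],
  ],
)

```text
time_s: 10.5
eef_pos: [0.4965, -0.1209, 0.2478]
orientation: [[-0.775, 0.632, 0.002], [0.632, 0.775, 0.001], [-0.001, 0.002, -1.0]]
wrist_force: [1.1, 2.0, 2.3]
grip_width: 0.0877
gripper_force: 1.3
```

Run:
```python
from h import *
s=sense();print(S(s['eef_pos']),s['time_s'],s['wrist_force'],(s['wrist_force'][:2])@rot(H[2]),s['gripper_force'])
```

```text
[[0.01890464 0.07353355 0.24778408]] 10.5 [1.14922698 1.96796085 2.32399917] [-2.25197628 -0.3495646 ] 1.2811050319578499
```

The finger rode up on the spoke's front face because it was too high and too shallow. I'll back off and go lower and slightly deeper.

>>> servo_tool(
  plan=[
    [-1,0.2,0,0,-1],
    [-1.9,0.2,0.2,0,-1],
    [-1.9,0,0.4,0,-1],
    [-1.9,-0.05,0.45,0,-1],
    [-1.9,-0.05,0.45,0,-1],
  ],
)

```text
time_s: 11.0
eef_pos: [0.5105, -0.1347, 0.2422]
orientation: [[-0.774, 0.634, -0.001], [0.634, 0.774, -0.0], [0.001, -0.001, -1.0]]
wrist_force: [1.0, -0.1, -0.2]
grip_width: 0.0879
gripper_force: 0.3
```

Run:
```python
from h import *
s=sense();print(S(s['eef_pos']),s['time_s'],s['wrist_force'],(s['wrist_force'][:2])@rot(H[2]),s['gripper_force'])
```

```text
[[0.0207339  0.09312802 0.24215546]] 11.0 [ 1.01995482 -0.08127775 -0.23696988] [-0.5802876  0.8427219] 0.3118528176310065
```

>>> servo_tool(
  plan=[
    [0.8,0,-0.1,0,-1],
    [1.6,0,-0.22,0,-1],
    [2.3,0,-0.35,0,-1],
    [2.3,0,-0.35,0,-1],
  ],
)

```text
time_s: 11.4
eef_pos: [0.493, -0.1186, 0.247]
orientation: [[-0.775, 0.632, 0.002], [0.632, 0.775, 0.001], [-0.001, 0.002, -1.0]]
wrist_force: [2.2, 2.3, 3.4]
grip_width: 0.0877
gripper_force: 1.7
```

Run:
```python
from h import *
s=sense();print(S(s['eef_pos']),s['time_s'],s['wrist_force'],(s['wrist_force'][:2])@rot(H[2]),s['gripper_force'])
```

```text
[[0.01925528 0.06939996 0.24702167]] 11.4 [2.23953004 2.26585691 3.37029633] [-3.17086493  0.30857404] 1.6756639143568464
```

>>> servo_tool(
  plan=[
    [-0.8,0.2,0,0,-1],
    [-2.2,0.3,0,0,-1],
    [-2.2,0.3,-4,0,-1],
    [-2.2,0.3,-8.5,0,-1],
    [-1,2.5,-12,0,-1],
  ],
)

```text
time_s: 11.9
eef_pos: [0.5163, -0.1113, 0.3681]
orientation: [[-0.77, 0.638, -0.0], [0.638, 0.77, -0.003], [-0.001, -0.002, -1.0]]
wrist_force: [0.9, -0.3, -0.1]
grip_width: 0.0878
gripper_force: 0.0
```

>>> servo_tool(
  plan=[
    [2,4.5,-1,0,-1],
    [4,9,-2.5,0,-1],
    [6,13.5,-2.5,0,-1],
    [7.5,18,-2.5,0,-1],
    [7.5,19,-2.5,0,-1],
  ],
)

```text
time_s: 12.4
eef_pos: [0.5798, 0.0942, 0.3891]
orientation: [[-0.779, 0.627, -0.003], [0.627, 0.779, 0.001], [0.003, -0.001, -1.0]]
wrist_force: [-0.2, -0.4, -0.9]
grip_width: 0.0878
gripper_force: 0.0
```

```bash
python3 look.py 4 -85
python3 - <<'E'
from h import *
# pose correction from touches: x_true = x_meas + .0012 + .0105*y
import h
yv=np.array([.09,0,-.05]);q=W(np.c_[0*yv-.0012-.0105*yv,yv,0*yv])
r=least_squares(lambda v:(np.c_[0*yv,yv]@rot(v[2]).T+v[:2]-q[:,:2]).ravel(),H);print(H,r.x)
h.H=r.x;p=dict(np.load('p4.npz'))
im=cv2.imread('pics/raw4.png')
np.save('stand.npy',r.x)
cv2.imwrite('pics/look4.png',cv2.resize(draw(im,np.radians(-85.5),p)[30:370,0:260],None,fx=1.76,fy=1.76))
E
```

```text
[[-0.20056313  0.00256208  0.38914408]] 12.4
[([111.0, 126.0], 0.64)]
brass [111.3 130.7] 104 (np.float64(-79.75), np.float64(1.5294202428950006))
[ 0.45132313 -0.0598605  -2.25334119] [ 0.45208063 -0.0589298  -2.24284158]
```

The wheel had in fact turned: it is at -79.75° now, so that spoke is about 35° left of the top and easier to catch. Again, with the corrected pose.

Run:
```python
from h import *
p=dict(np.load('p4.npz'));print(fitth((111.3,130.7),p))
print(delta([.015,.088,.385]))
```

```text
(np.float64(-80.25), np.float64(1.4243683360009143))
(array([ -8.25, -20.93,   0.49]), 'turn', np.float64(-0.62))
```

>>> servo_tool(
  plan=[
    [-2,-4.5,0,-0.5,-1],
    [-4,-9,0,-0.5,-1],
    [-6,-13.5,0,-0.5,-1],
    [-7.5,-18,0,-0.5,-1],
    [-8.3,-21,0,-0.5,-1],
  ],
)

```text
time_s: 13.0
eef_pos: [0.5073, -0.1341, 0.3914]
orientation: [[-0.775, 0.632, -0.0], [0.632, 0.775, -0.001], [-0.001, -0.001, -1.0]]
wrist_force: [-0.1, 0.5, 0.3]
grip_width: 0.0882
gripper_force: 0.0
```

>>> servo_tool(
  plan=[
    [0,0,4,0,-1],
    [0,0,8,0,-1],
    [0,0,11,0,-1],
    [0,0,12,0,-1],
    [0,0,12,0,-1],
  ],
)

```text
time_s: 13.5
eef_pos: [0.5088, -0.129, 0.2704]
orientation: [[-0.778, 0.628, -0.003], [0.628, 0.778, -0.0], [0.002, -0.002, -1.0]]
wrist_force: [-0.3, 0.3, 0.4]
grip_width: 0.0877
gripper_force: 0.0
```

Run:
```python
from h import *
s=sense();print(S(s['eef_pos']),s['time_s'],s['wrist_force'],delta([.0222,.085,.2475]))
```

```text
[[0.0195102  0.08805418 0.270365  ]] 13.5 [-0.29676282  0.33060899  0.35443587] (array([ 0.3 , -0.27,  2.29]), 'turn', np.float64(-0.43))
```

>>> servo_tool(
  plan=[
    [0,0,1.2,0,-1],
    [0,-0.15,2.25,0,-1],
    [0,-0.25,2.25,0,-1],
    [0,-0.25,2.25,0,-1],
  ],
)

```text
time_s: 13.9
eef_pos: [0.5084, -0.1296, 0.2488]
orientation: [[-0.779, 0.627, 0.0], [0.627, 0.779, -0.0], [-0.0, -0.0, -1.0]]
wrist_force: [0.2, 0.3, 0.7]
grip_width: 0.0877
gripper_force: 0.0
```

>>> servo_tool(
  plan=[
    [0.7,0,0,0,-1],
    [1.4,0,0,0,-1],
    [2.1,0,-0.05,0,-1],
    [2.8,0,-0.1,0,-1],
  ],
)

```text
time_s: 14.3
eef_pos: [0.4866, -0.1112, 0.25]
orientation: [[-0.78, 0.626, 0.002], [0.626, 0.78, 0.0], [-0.001, 0.001, -1.0]]
wrist_force: [2.1, 0.1, -0.4]
grip_width: 0.0882
gripper_force: 1.2
```

Run:
```python
from h import *
s=sense();print(S(s['eef_pos']),s['time_s'],s['wrist_force'],(s['wrist_force'][:2])@rot(H[2]),s['gripper_force'])
```

```text
[[0.01935155 0.05956607 0.24997523]] 14.3 [ 2.05864617  0.09939035 -0.44256945] [-1.35946589  1.54911425] 1.2081974640022963
```

>>> servo_tool(
  plan=[
    [0.5,-0.1,-0.05,0,-1],
    [1.0,-0.15,-0.1,0,-1],
    [1.5,-0.15,-0.15,0,-1],
  ],
)

```text
time_s: 14.6
eef_pos: [0.477, -0.1028, 0.2531]
orientation: [[-0.78, 0.626, 0.008], [0.626, 0.78, 0.001], [-0.006, 0.006, -1.0]]
wrist_force: [8.3, 1.8, 5.7]
grip_width: 0.0876
gripper_force: 3.9
```

Run:
```python
from h import *
s=sense();print(S(s['eef_pos']),s['time_s'],s['wrist_force'],(s['wrist_force'][:2])@rot(H[2]),s['gripper_force'])
```

```text
[[0.018831   0.0467812  0.25307329]] 14.6 [8.28195064 1.81661494 5.66368626] [-6.57783335  5.35003782] 3.9226535463239998
```

It rode over the face again: the measured depth was only x = 0.0202 before the push. I'll retreat and set the depth by measurement first.

>>> servo_tool(
  plan=[
    [0,0.5,-0.2,0,-1],
    [-2,0.6,-0.2,0,-1],
    [-4,0.5,0.2,0,-1],
    [-4.2,0.3,0.4,0,-1],
    [-4.2,0.3,0.4,0,-1],
  ],
)

```text
time_s: 15.1
eef_pos: [0.5076, -0.1279, 0.2462]
orientation: [[-0.779, 0.627, -0.003], [0.627, 0.779, -0.0], [0.002, -0.002, -1.0]]
wrist_force: [-1.2, -0.9, 0.2]
grip_width: 0.0878
gripper_force: 0.0
```

```bash
cat > st.py <<'E'
from h import *
s=sense();print(S(s['eef_pos']).round(4),s['time_s'],'F',np.r_[(s['wrist_force'][:2])@rot(H[2]),s['wrist_force'][2]].round(2),s['gripper_force'].__round__(2),delta([.0225,.085,.2475]))
E
python3 st.py
```

```text
[[0.0194 0.0864 0.2462]] 15.1 F [ 1.5  -0.38  0.18] 0.0 (array([ 0.13, -0.31, -0.12]), 'turn', np.float64(-0.35))
```

>>> servo_tool(
  plan=[
    [0.1,-0.2,0,0,-1],
    [0.1,-0.3,0,0,-1],
    [0.1,-0.3,0,0,-1],
    [0.1,-0.3,0,0,-1],
  ],
)

```text
time_s: 15.5
eef_pos: [0.5058, -0.129, 0.2473]
orientation: [[-0.78, 0.626, 0.0], [0.626, 0.78, 0.0], [-0.0, 0.0, -1.0]]
wrist_force: [-1.2, -0.6, -0.1]
grip_width: 0.088
gripper_force: 0.0
```

```bash
python3 st.py
```

```text
[[0.0214 0.0857 0.2473]] 15.5 F [ 1.17 -0.58 -0.06] 0.0 (array([ 0.07, -0.11, -0.02]), 'turn', np.float64(-0.27))
```

>>> servo_tool(
  plan=[
    [0,-0.1,0,0,-1],
    [0,-0.1,0,0,-1],
    [0,-0.1,0,0,-1],
  ],
)

```text
time_s: 15.8
eef_pos: [0.5053, -0.1301, 0.2471]
orientation: [[-0.779, 0.626, 0.0], [0.626, 0.779, -0.0], [-0.0, 0.0, -1.0]]
wrist_force: [0.5, -0.0, -0.2]
grip_width: 0.0875
gripper_force: 0.0
```

```bash
python3 st.py
```

```text
[[0.0225 0.086  0.2471]] 15.8 F [-0.28  0.36 -0.21] 0.0 (array([ 0.1 ,  0.  , -0.04]), 'turn', np.float64(-0.29))
```

>>> servo_tool(
  plan=[
    [0.7,-0.03,0,0,-1],
    [1.2,-0.03,0,0,-1],
    [1.7,-0.03,-0.05,0,-1],
  ],
)

```text
time_s: 16.1
eef_pos: [0.4913, -0.1192, 0.2475]
orientation: [[-0.78, 0.626, -0.0], [0.626, 0.78, 0.0], [0.0, 0.0, -1.0]]
wrist_force: [-0.5, 0.3, 0.5]
grip_width: 0.0877
gripper_force: 0.0
```

```bash
python3 st.py
```

```text
[[0.0227 0.0682 0.2475]] 16.1 F [ 0.08 -0.56  0.49] 0.0 (array([-1.67,  0.03, -0.  ]), 'turn', np.float64(-0.28))
```

No face contact this time, and the finger is at y = 0.068. I'll continue the push.

>>> servo_tool(
  plan=[
    [0.5,0,-0.05,0,-1],
    [1.0,0,-0.1,0,-1],
    [1.5,0,-0.2,0,-1],
  ],
)

```text
time_s: 16.4
eef_pos: [0.4813, -0.1098, 0.2505]
orientation: [[-0.779, 0.626, 0.003], [0.626, 0.779, 0.0], [-0.003, 0.002, -1.0]]
wrist_force: [4.6, -0.0, 3.7]
grip_width: 0.0875
gripper_force: 2.5
```

```bash
python3 st.py
```

```text
[[0.0216 0.0546 0.2505]] 16.4 F [-2.86  3.67  3.65] 2.54 (array([-3.04, -0.07,  0.3 ]), 'turn', np.float64(-0.28))
```

>>> servo_tool(
  plan=[
    [-0.8,0,0,0,-1],
    [-1.0,0,-0.3,0,-1],
    [-1.0,0,-0.4,0,-1],
    [-1.0,0,-0.4,0,-1],
  ],
)

```text
time_s: 16.8
eef_pos: [0.4879, -0.1168, 0.2534]
orientation: [[-0.779, 0.627, -0.001], [0.627, 0.779, -0.0], [0.0, -0.001, -1.0]]
wrist_force: [1.8, 0.2, 0.6]
grip_width: 0.0884
gripper_force: 0.2
```

```bash
python3 st.py
```

```text
[[0.023  0.064  0.2534]] 16.8 F [-1.26  1.31  0.58] 0.23 (array([-2.1 ,  0.06,  0.59]), 'turn', np.float64(-0.31))
```

>>> servo_tool(
  plan=[
    [0.5,0,0,0,-1],
    [0.9,0,0,0,-1],
  ],
)

```text
time_s: 17.0
eef_pos: [0.4807, -0.1109, 0.2535]
orientation: [[-0.779, 0.627, 0.0], [0.627, 0.779, -0.0], [-0.0, -0.0, -1.0]]
wrist_force: [2.9, 0.6, -0.0]
grip_width: 0.0879
gripper_force: 1.5
```

```bash
python3 st.py
```

```text
[[0.0229 0.0548 0.2535]] 17.0 F [-2.25  1.93 -0.04] 1.48 (array([-3.02,  0.05,  0.6 ]), 'turn', np.float64(-0.32))
```

The upward force has gone at the higher z. I'll ease off the depth a touch and continue.

>>> servo_tool(
  plan=[
    [0.5,0.04,0,0,-1],
    [1.0,0.05,0,0,-1],
    [1.5,0.05,0,0,-1],
  ],
)

```text
time_s: 17.3
eef_pos: [0.4703, -0.1005, 0.2543]
orientation: [[-0.78, 0.626, 0.003], [0.626, 0.78, 0.0], [-0.002, 0.002, -1.0]]
wrist_force: [4.6, 1.2, 2.8]
grip_width: 0.0879
gripper_force: 2.4
```

```bash
python3 st.py
```

```text
[[0.0212 0.0402 0.2543]] 17.3 F [-3.78  2.81  2.84] 2.38 (array([-4.48, -0.11,  0.69]), 'turn', np.float64(-0.28))
```

>>> servo_tool(
  plan=[
    [0.5,0.05,-0.03,0,-1],
    [1.0,0.08,-0.05,0,-1],
    [1.5,0.08,-0.05,0,-1],
    [2.0,0.08,-0.05,0,-1],
  ],
)

```text
time_s: 17.7
eef_pos: [0.4536, -0.0879, 0.2538]
orientation: [[-0.779, 0.627, -0.001], [0.627, 0.779, -0.0], [0.001, -0.001, -1.0]]
wrist_force: [2.1, -1.1, 1.1]
grip_width: 0.0879
gripper_force: 1.0
```

```bash
python3 st.py
```

```text
[[0.0218 0.0192 0.2538]] 17.7 F [-0.47  2.36  1.06] 1.04 (array([-6.58, -0.04,  0.62]), 'turn', np.float64(-0.29))
```

Clean push now (2.4 N sideways). I'll carry the spoke across the top.

>>> servo_tool(
  plan=[
    [0.6,0,0,0,-1],
    [1.2,0,0,0,-1],
    [1.8,0,0,0,-1],
    [2.4,0,0,0,-1],
    [3.0,0,0.05,0,-1],
  ],
)

```text
time_s: 18.2
eef_pos: [0.4305, -0.0689, 0.2533]
orientation: [[-0.779, 0.627, -0.0], [0.627, 0.779, -0.0], [0.0, -0.0, -1.0]]
wrist_force: [2.0, -1.2, 0.1]
grip_width: 0.0879
gripper_force: 1.0
```

>>> servo_tool(
  plan=[
    [0.6,0,0,0,-1],
    [1.2,0,0.05,0,-1],
    [1.8,0,0.05,0,-1],
    [2.3,0,0.05,0,-1],
  ],
)

```text
time_s: 18.6
eef_pos: [0.4127, -0.0544, 0.2531]
orientation: [[-0.78, 0.626, -0.0], [0.626, 0.78, 0.0], [0.0, -0.0, -1.0]]
wrist_force: [2.0, -1.4, -0.3]
grip_width: 0.0878
gripper_force: 0.9
```

```bash
python3 st.py
```

```text
[[ 0.021  -0.0336  0.2531]] 18.6 F [-0.12  2.41 -0.32] 0.85 (array([-11.86,  -0.1 ,   0.56]), 'turn', np.float64(-0.28))
```

>>> servo_tool(
  plan=[
    [0.5,-0.07,0.05,0,-1],
    [1.0,-0.12,0.1,0,-1],
    [1.4,-0.12,0.15,0,-1],
    [1.8,-0.12,0.15,0,-1],
    [1.8,-0.12,0.15,0,-1],
  ],
)

```text
time_s: 19.1
eef_pos: [0.3977, -0.0439, 0.2515]
orientation: [[-0.78, 0.626, -0.001], [0.626, 0.78, 0.0], [0.001, -0.0, -1.0]]
wrist_force: [0.9, -0.6, 0.6]
grip_width: 0.0877
gripper_force: 0.2
```

```bash
python3 st.py
```

```text
[[ 0.0221 -0.0519  0.2515]] 19.1 F [-0.08  1.02  0.58] 0.19 (array([-13.69,   0.02,   0.38]), 'turn', np.float64(-0.25))
```

At the predicted end position. I'll back off and check from the front.

>>> servo_tool(
  plan=[
    [-1.5,0,0,0,-1],
    [-3,0.2,-2,0,-1],
    [-4,0.2,-6,0,-1],
    [-5,0.5,-10.5,0,-1],
    [-5,4,-13.5,0,-1],
  ],
)

```text
time_s: 19.6
eef_pos: [0.4621, -0.0483, 0.3898]
orientation: [[-0.775, 0.632, 0.002], [0.632, 0.775, -0.0], [-0.002, 0.001, -1.0]]
wrist_force: [1.0, -1.1, 0.5]
grip_width: 0.0874
gripper_force: 0.0
```

>>> servo_tool(
  plan=[
    [0,4.8,0,0,-1],
    [0,9.5,0,0,-1],
    [0,14,0,0,-1],
    [0,18,0,0,-1],
    [0,18,0,0,-1],
  ],
)

```text
time_s: 20.1
eef_pos: [0.5763, 0.1018, 0.3839]
orientation: [[-0.784, 0.621, -0.004], [0.621, 0.784, 0.0], [0.003, -0.002, -1.0]]
wrist_force: [0.4, 0.5, 0.1]
grip_width: 0.0879
gripper_force: 0.0
```

```bash
python3 look.py 5 0
```

```text
[[-0.20313414 -0.00287425  0.38392313]] 20.1
[]
```

View pics/look5.png

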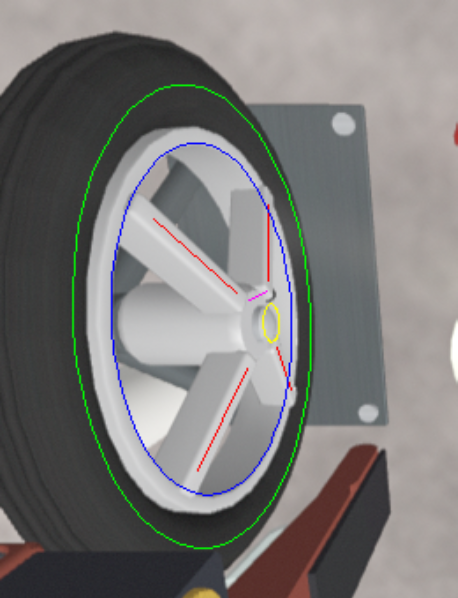

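The stem is now hidden behind the hub at the bottom, and the model at 0° overlays all four spokes. I'll put a number on it by matching rectified views against the earlier one with a known angle.

Run:
```python
from h import *
A=np.radians(np.arange(-180,180,.25));Rr=np.linspace(.06,.092,30)
def pol(i):
    p=dict(np.load(f'p{i}.npz'));g=cv2.GaussianBlur(cv2.cvtColor(cv2.imread(f'pics/raw{i}.png'),6),(3,3),0)
    X=np.array([[rp(0,r,a,-.031+.2*(r-.055)) for a in A] for r in Rr]).reshape(-1,3)
    q=proj('wrist',W(X),p).astype(np.float32).reshape(30,-1,2)
    return cv2.remap(g,q[...,0],q[...,1],1).astype(float)
I={i:pol(i) for i in(3,4,5)}
def sh(a,b,lo,hi): # rotation from a to b using angular window of a
    w=np.where((np.degrees(A)>=lo)&(np.degrees(A)<=hi))[0];best=[]
    for k in range(-60,61):
        u=I[a][:,w];v=I[b][:,(w+k)%len(A)];best.append((np.corrcoef(u.ravel(),v.ravel())[0,1],k*.25))
    return max(best)
for a,b in((3,4),(3,5),(4,5)):
    print(a,b,'spoke+45:',sh(a,b,25,75),'spoke-45:',sh(a,b,-65,-15))
```

```text
3 4 spoke+45: (np.float64(0.7887342431872207), 4.25) spoke-45: (np.float64(0.839853562137663), 4.25)
3 5 spoke+45: (np.float64(0.8982760365094004), -2.5) spoke-45: (np.float64(0.9668182752627035), -2.5)
4 5 spoke+45: (np.float64(0.8265377851792043), -8.75) spoke-45: (np.float64(0.8265757759602356), -8.0)
```

Run:
```python
from h import *
def run(i,ths):
    p=dict(np.load(f'p{i}.npz'));g=cv2.GaussianBlur(cv2.cvtColor(cv2.imread(f'pics/raw{i}.png'),6),(3,3),0).astype(np.float32)
    m=np.hypot(cv2.Sobel(g,5,1,0),cv2.Sobel(g,5,0,1));m=np.minimum(m,80)
    out=[]
    rim=proj('wrist',W([rp(0,.099,t,-.017) for t in np.linspace(0,6.28,150)]),p)
    s=lambda q:cv2.remap(m,q[None,:,0].astype(np.float32),q[None,:,1].astype(np.float32),1).mean()
    for t in ths:
        L=[]
        for k in range(4):
            a=np.radians(45+90*k+t)
            for o in(-.007,.007):
                for r in np.linspace(.045,.092,25):
                    L.append([-.031+.2*(r-.055),-r*np.sin(a)-o*np.cos(a),.18+r*np.cos(a)-o*np.sin(a)])
        q=proj('wrist',W(L),p)
        for du in np.arange(-6,6.1,1):
            for dv in np.arange(-4,4.1,1):
                out.append((s(q+[du,dv])+.5*s(rim+[du,dv]),t,du,dv))
    print(i,[tuple(np.round(o,1)) for o in sorted(out)[::-1][:6]])
run(3,np.arange(-6,14,.5));run(4,np.arange(0,18,.5));run(5,np.arange(-10,10,.5))
```

```text
3 [(np.float64(87.9), np.float64(8.0), np.float64(4.0), np.float64(-2.0)), (np.float64(87.7), np.float64(7.5), np.float64(4.0), np.float64(-2.0)), (np.float64(87.6), np.float64(7.0), np.float64(4.0), np.float64(-3.0)), (np.float64(87.4), np.float64(7.5), np.float64(4.0), np.float64(-3.0)), (np.float64(87.3), np.float64(8.0), np.float64(4.0), np.float64(-1.0)), (np.float64(87.2), np.float64(8.5), np.float64(4.0), np.float64(-1.0))]
4 [(np.float64(92.3), np.float64(14.5), np.float64(4.0), np.float64(0.0)), (np.float64(91.7), np.float64(14.0), np.float64(4.0), np.float64(-1.0)), (np.float64(91.5), np.float64(14.5), np.float64(4.0), np.float64(-1.0)), (np.float64(91.5), np.float64(15.0), np.float64(4.0), np.float64(0.0)), (np.float64(91.2), np.float64(14.0), np.float64(4.0), np.float64(0.0)), (np.float64(90.6), np.float64(15.0), np.float64(4.0), np.float64(1.0))]
5 [(np.float64(84.6), np.float64(0.5), np.float64(-1.0), np.float64(1.0)), (np.float64(84.0), np.float64(5.5), np.float64(4.0), np.float64(-1.0)), (np.float64(83.8), np.float64(5.0), np.float64(4.0), np.float64(-2.0)), (np.float64(83.8), np.float64(0.0), np.float64(-1.0), np.float64(1.0)), (np.float64(83.4), np.float64(5.5), np.float64(4.0), np.float64(-2.0)), (np.float64(83.3), np.float64(3.5), np.float64(4.0), np.float64(-4.0))]
```

The match is ambiguous (+0.5° or +5.5°). I'll turn the tool so that the wrist camera sees the stem and nut head-on from the front.

>>> servo_tool(
  plan=[
    [0,-0.5,-0.5,8,-1],
    [0,-1,1,16,-1],
    [0,-1.5,4,24,-1],
    [0,-2,7,32,-1],
    [0,-2.5,10,40,-1],
  ],
)

```text
time_s: 20.7
eef_pos: [0.5586, 0.0745, 0.2862]
orientation: [[-0.187, 0.982, 0.001], [0.982, 0.187, 0.001], [0.0, 0.001, -1.0]]
wrist_force: [0.7, -0.2, 0.0]
grip_width: 0.0882
gripper_force: 0.0
```

>>> servo_tool(
  plan=[
    [0,0,1.5,8,-1],
    [0,0,3,16,-1],
    [0,0,4.7,24,-1],
    [0,0,4.7,32,-1],
    [0,0,4.7,40,-1],
  ],
)

```text
time_s: 21.2
eef_pos: [0.5585, 0.0746, 0.2395]
orientation: [[0.489, 0.873, -0.001], [0.873, -0.489, 0.0], [-0.0, -0.001, -1.0]]
wrist_force: [-0.7, -0.4, -0.1]
grip_width: 0.088
gripper_force: 0.0
```

>>> servo_tool(
  plan=[
    [0,0,0,5,-1],
    [0,0,0,10,-1],
    [0,0,0,10,-1],
    [0,0,0,10,-1],
  ],
)

```text
time_s: 21.6
eef_pos: [0.5592, 0.0754, 0.2399]
orientation: [[0.625, 0.78, 0.0], [0.78, -0.625, 0.0], [0.0, -0.0, -1.0]]
wrist_force: [0.7, -1.0, -0.0]
grip_width: 0.0876
gripper_force: 0.0
```

Run:
```python
from h import *
s=sense();p=camera_params('wrist');np.savez('p6.npz',**p);print(S(s['eef_pos']),s['time_s'],s['q'])
im=grab_frame('wrist');cv2.imwrite('pics/raw6.png',im)
for n in('stem','hub'):print(n,[(np.round(d['position']).tolist(),round(d['p'],2)) for d in search_frame('wrist',n)[:3]])
print('proj nut,stem tip,stem foot',proj('wrist',W([[-.044,0,.18],[0,0,.109],[0,0,.081],[0,.0131,.109-.0012+.002]]),p).round(1).tolist())
m=cv2.inRange(cv2.cvtColor(im,cv2.COLOR_BGR2HSV),(15,110,100),(32,255,255))
n,l,st,c=cv2.connectedComponentsWithStats(m)
for i in range(1,n):
    if st[i,4]>8:print('brass',c[i].round(1),st[i].tolist(),fitth(c[i],p))
```

```text
[[-1.71823433e-01  1.36366857e-04  2.39929951e-01]] 21.6 [-39.0093545   18.32148585  33.93745816 100.57185146 -11.24063832
  64.48743018 -40.26038438]
stem []
hub [([304.0, 365.0], 0.83)]
proj nut,stem tip,stem foot [[310.3, 419.5], [310.3, 400.1], [310.2, 381.0], [323.7, 400.6]]
brass [103.4 400.7] [88, 364, 41, 73, 1384] (np.float64(-81.5), np.float64(127.79694243751548))
brass [515.9 400.5] [492, 364, 40, 73, 1338] (np.float64(81.75), np.float64(126.1255548220419))
brass [481.8 469.7] [282, 455, 358, 25, 6595] (np.float64(99.0), np.float64(74.37919454180353))
```

The gripper's rod covers the stem in this view, so I'll step back 4 cm to see it below the rod.

>>> servo_tool(
  plan=[
    [2,0,0,0,-1],
    [4,0,0,0,-1],
    [4,0,0,0,-1],
    [4,0,0,0,-1],
  ],
)

```text
time_s: 22.15
eef_pos: [0.5843, 0.107, 0.2392]
orientation: [[0.626, 0.78, -0.001], [0.78, -0.626, -0.001], [-0.001, -0.0, -1.0]]
wrist_force: [-0.1, -0.8, -0.5]
grip_width: 0.088
gripper_force: 0.0
```

Run:
```python
from h import *
s=sense();p=camera_params('wrist');np.savez('p6.npz',**p);print(S(s['eef_pos']),s['time_s'])
im=grab_frame('wrist');cv2.imwrite('pics/raw6.png',im)
for n in('stem','hub'):print(n,[(np.round(d['position']).tolist(),round(d['p'],2)) for d in search_frame('wrist',n)[:3]])
print('proj nut,stem tip,foot',proj('wrist',W([[-.044,0,.18],[0,0,.109],[0,0,.081]]),p).round(1).tolist())
m=cv2.inRange(cv2.cvtColor(im,cv2.COLOR_BGR2HSV),(12,90,70),(35,255,255))
n,l,st,c=cv2.connectedComponentsWithStats(m)
for i in range(1,n):
    if st[i,4]>8:print('brass',c[i].round(1),st[i].tolist(),fitth(c[i],p))
```

```text
[[-2.12140282e-01  1.89255965e-04  2.39197041e-01]] 22.15
stem [([311.0, 425.0], 0.71)]
hub [([302.0, 417.0], 0.66)]
proj nut,stem tip,foot [[310.5, 461.2], [310.5, 433.1], [310.4, 412.3]]
brass [103.4 400.6] [88, 363, 41, 74, 1406] (np.float64(-71.25), np.float64(147.7885447953723))
brass [515.8 400.7] [492, 363, 40, 74, 1398] (np.float64(71.5), np.float64(145.5407459781106))
brass [310.7 428.2] [307, 421, 9, 15, 115] (np.float64(0.25), np.float64(1.712859269608919))
brass [481.3 469.6] [281, 455, 359, 25, 6695] (np.float64(85.75), np.float64(85.31364763909765))
```

The stem's brass end appears at (310.7, 428), which gives a wheel angle of about 0.25°. The robot is clear of everything, so I'm handing in.

```bash
python3 -c "
from workcell import *
print(job_done())"
```

```text
the job is handed in; nothing more can be done
None
```

I pushed the wheel round by its spokes until the valve was at the bottom: the last camera check put the stem within about 1° of straight up, and I handed the job in at about 22 s with the robot clear of everything. The gripper probably grazed the tyre lightly (a few newtons) on the second stroke, I didn't re-measure the four loose objects, and the hand-in reported no verdict.

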